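# Clamp the foot block to the bed's cross rail and keep hold of the clamp

### The job

Draw the foot block tight against the bed's cross rail with the one-hand bar clamp: pump the violet trigger against the grip until the clamp's far jaw meets the block, carries it across and closes the gap to the rail. Stop as soon as the block is held firmly and flush, without crushing the soft pine, and finish while still squeezing trigger and grip together between the fingers. Do it with the trigger alone: do not push the block, bar or jaw by hand, and leave everything else lying about where it is.

Things in the scene. Friction and masses are not known exactly. Their poses are not given: they have to be found in the camera images.
- clamp: One-hand bar clamp with the rail it hangs on, fixed. Origin: floor under the middle of the rail; z up, y along the rail, x across it: grip side -x, far jaw and block +x. Flat steel bar along x over the rail, 104 to 122 mm up, 7 mm wide, tail out to x -175 mm as it starts, -190 at the end. Grey housing x -85 to -15 mm, 34 mm wide, top 145 mm up; grip and trigger stand up out of it.
- grip: The clamp's upright grey pistol grip, fixed: x -88 to -62 mm in the clamp's frame, 28 mm wide in y, to 249 mm above the floor (cap 34 by 32 mm above 239 mm). The violet trigger stands beside it on its +x side, so fingers coming straight down close on the two along the clamp's x. Origin and axes as clamp.
- squeeze (a point): Midway between the back of the grip and the front of the released trigger, at the trigger's finger swell: clamp frame x -56, y 0, 205 mm above the floor; axes as the clamp's. Grip and trigger together measure 64 mm along x here when released, about 43 mm fully squeezed. The grip does not give, so their middle shifts up to 11 mm towards -x as the trigger comes in.
- trigger (a joint): Trigger angle, rad: 0 released, 0.252 fully squeezed (stop). Pivot 85 mm below its finger swell; the swell moves 21 mm to the clamp's -x, towards the grip. A spring returns it (3 to 4 N at the swell). A full free squeeze draws the bar in nearly 5 mm, part squeezes in proportion; on letting out the bar stays. Force at the swell beyond about 4 N reaches the jaw times about 4.
- trigger_front (a point): Front (+x side) of the trigger's finger swell, an violet roll 14 mm thick and 26 mm wide; moves with the trigger.
- bar (a joint): How far the bar with the far jaw is drawn in, m: grows as the jaw comes towards the rail (0 to 0.042, starts 0.004 to 0.018). The ratchet keeps it from going back, but when the trigger is let out it settles a little and up to half of the pressure on the block is lost. There is no release to work here.
- pad_face (a point): Middle of the far jaw's black rubber pad face, 29 mm above the floor; the pad is 40 mm wide and 34 mm high, faces the clamp's -x, and moves with the bar. It starts 12 to 26 mm further from the rail than the block is thick.
- pad (a joint): How far the far jaw's rubber pad is pressed in, m: 0 free, then 9 N for each mm (range 0 to 0.008). It tells how hard the pad presses.
- rail: The pine cross rail, fixed, 24 mm thick (x), 300 mm long (y), 90 mm high, with a leg post 55 mm by 45 mm by 130 mm at its +y end. Origin and axes as clamp.
- rail_face (a point): On the far (+x) face of the rail, in the middle of its length, 29 mm above the floor: where the block must come to bear.
- block: Foot block, loose, soft pine stained brown, 44 mm (x) by 70 mm (y) by 50 mm high, 110 g, standing on the floor between the rail and the far jaw with a gap on both sides (5 to 10 mm to the rail). Origin: centre of its underside; x across the rail as the clamp's at yaw 0. Pressed by the pad with 10 to 30 N it is held firmly; above 40 N it is crushed.
- tray: Bystander: white three-tier stacking tray of mixed screws and fittings, 240 by 170 by 180 mm high; origin under its centre.
- mallet: Bystander: mallet lying flat, steel head 105 mm wide and 42 mm thick at +x, beech shaft, 300 mm long in x; origin on the floor about its middle.
- clip: Bystander: blue spring clip lying flat, about 115 mm long in x, 22 mm high; origin on the floor at its pivot.
- foot: Bystander: white plastic furniture foot, 60 mm across, 62 mm high; origin under its centre.
- knob: Bystander: turned wooden knob, 42 mm across, 39 mm high; origin under its centre.
- tape: Bystander: grey and white tape measure, 66 by 34 by 58 mm high; origin under its centre.
- glue: Bystander: white closed bottle of wood glue, 52 mm across, 140 mm high; origin under its centre.
Mind the look-alikes: they are no part of the job. Leave any red or yellow look-alike of the block alone.

How it is judged:
By the outcome, as a careful person would: the job done as asked, in the order asked, and still so for the second after the job is handed in, while the arm keeps its last pose, push and grip.
It also fails if it takes over 58 s, if anything falls off the work surface, if the arm or the gripper's body presses on something with over 40 N, if the wrist force passes 120 N, or if a joint passes its speed limit or range.

### The arm

A 7-joint arm with a two-finger parallel gripper is mounted at the origin on the work surface. World frame = base frame: x ahead of the robot, y to its left, z up, the work surface at z = 0. Lengths are in mm, angles in rad, forces in N, time in s.
With the tool pointing down it reaches from about 400 to 900 mm from the base axis. Payload 5.6 kg.
Tool frame: the origin (TCP) lies midway between the tips of the shut fingers; the grasp point (between the pads) lies 19 mm behind it (robot.tcp_to_grasp is the distance from the TCP to the grasp point, in mm); z points along the fingers, y is the direction in which the jaws open and shut (so a half turn about z gives the same grasp; the last joint's range is limited). The gripper opens to 92 mm and grips with 3 to 60 N. Pads are 20 mm wide; open, the fingers measure 128 mm over their backs; the gripper's body (75 mm by 189 mm) begins 69 mm behind the grasp point.
Start: joints at [1.064, 0.468, -0.012, 1.603, 0.006, 1.071, -0.056], TCP at [290.739, -581.36, 214.592] pointing down, gripper open.
Joint ranges: [-2.53, 2.53], [-0.31, 2.02], [-1.57, 1.55], [0.28, 2.44], [-1.29, 4.43], [0.15, 1.84], [-2.92, 2.92]. Speed limits (rad/s): [2.57, 2.57, 3.14, 3.14, 3.14, 3.14, 3.14].

### API

Orientations are given as a unit quaternion [x, y, z, w].
In Python, from plant import robot, cams gives the robot as it stands.
- The arm moves only by the tool step_arm, never from a script. Its argument "motion" is a list of rows, each a list of 5 numbers: the shift along the tool's x, y, z in mm, then the turn about the tool's z in degrees, then the opening, from -1 (shut) to 1 (fully open). In form: [[tx, ty, tz, roll, grip], ...]. A call has 1 to 8 rows; each row is the pose to reach, as a shift and turn from the pose commanded when the call began, along the tool's axes at that moment; what a row does not reach only later rows make up. A row lasts 1/8 s, in which the tool goes at most 62.5 mm and 10.7 degrees, less where a joint would pass 70% of its speed; a pose out of reach is approached as far as the arm can. A call with a gripper value outside its range is refused whole. The fingers move at their own pace and stop on an object; "squeeze" is the grip in N (left out, the last holds). Time passes only in rows, so rows that repeat a pose let the fingers close. It gives the time, the measured TCP pose, the force and the opening at its end, in the units of the state.
- robot.observe(): the state, without advancing time (a new reading comes with each control period).
- cams.capture(name): name is "side" or "top"; returns the picture (384x512x3 uint8, red, green, blue); there is no depth.
- cams.get_calibration(name): a dict with "camera_matrix" (3x3 intrinsics, pixels), "camera_from_world" (4x4, takes a point from world to camera coordinates). Camera axes: x right, y up, looking along -z (the intrinsics and any distortion apply to the point x, -y, -z); pixel columns grow to the right and rows downward; lengths in mm; the calibration is good to about 2 mm. A picture is of the moment at which its call begins. get_calibration takes no time and is no camera call.
- robot.sign_off(): hands the job in, once; it reports no verdict.
The state is a dict: "time": time; "joints": joint angles; "dq": joint speeds; "tau": joint torques, N m; "eef_pos": TCP position; "orientation": TCP orientation; "contact_force": force on the tool from outside, world axes, zero at the start; "torque": the same for the moment, N m; "grip_width": finger opening in mm.
Only numpy, scipy, OpenCV 4.12 (cv2) and the standard library are available. Lean on these libraries where they do the work, as an engineer would, in place of code of your own. Each camera call takes 0.05 s, during which the arm holds its last target.

## Working session

There is one attempt and no reset: what is moved stays moved. The work goes in short steps, Python scripts to look and compute and a tool call to move; the robot and the scene stay as the last step left them, time stands still between calls to the robot, and variables do not carry over. Pictures are saved under pics/ and viewed, and the job is handed in when it is done.

Besides the shell and the picture viewer there is one more tool, called after "Call:" as name(argument=value, ...) on one line, values as JSON. step_arm: Moves the arm, as the interface text tells. Its arguments: {"type":"object","properties":{"motion":{"type":"array"},"squeeze":{"type":"number"}},"required":["motion"]}

```bash
mkdir -p pics; python3 - <<'E'
from plant import robot, cams
import cv2
s=robot.observe()
for k in s: print(k,s[k])
print(robot.tcp_to_grasp)
for n in("side","top"):
    im=cams.capture(n); cv2.imwrite(f"pics/{n}0.png",im[:,:,::-1]); print(n,cams.get_calibration(n))
E
```

```text
time 0.0
joints [ 1.06399885  0.46838019 -0.01161851  1.60365348  0.00600868  1.07140909
 -0.05629442]
dq [ 0.00095639 -0.0013571   0.00158808  0.00240745  0.00020695  0.00170994
  0.0003155 ]
tau [ 5.73818052e-04 -5.20578790e+01 -1.27284229e-02 -2.43755382e+01
 -5.66536956e-02  1.73398195e-02  2.02400520e-04]
eef_pos [ 290.44670264 -580.81984902  213.62606371]
orientation [ 9.73235973e-01  2.29806260e-01 -2.69780830e-04 -8.66754037e-04]
contact_force [-0.97587584 -0.14264142  0.19873322]
torque [-0.00747764 -0.0130992   0.01947823]
grip_width 91.45881730293057
18.700000000000003
side {'camera_matrix': array([[401.31666233,   0.        , 252.31519301],
       [  0.        , 401.31666233, 194.08503393],
       [  0.        ,   0.        ,   1.        ]]), 'camera_from_world': array([[-7.80545438e-01, -6.24897686e-01, -1.58651255e-02,
         4.22253402e+02],
       [ 2.82828369e-01, -3.75680634e-01,  8.82537351e-01,
        -3.00569630e+02],
       [-5.57455768e-01,  6.84373395e-01,  4.69974598e-01,
        -1.15082464e+03],
       [ 0.00000000e+00,  0.00000000e+00,  0.00000000e+00,
         1.00000000e+00]])}
top {'camera_matrix': array([[403.47162125,   0.        , 255.06610008],
       [  0.        , 403.47162125, 191.00605556],
       [  0.        ,   0.        ,   1.        ]]), 'camera_from_world': array([[-2.54681087e-02, -9.99591219e-01,  1.29911446e-02,
        -1.18531765e+01],
       [ 9.88079940e-01, -2.31969670e-02,  1.52183878e-01,
        -5.66444199e+02],
       [-1.51820313e-01,  1.67121249e-02,  9.88266815e-01,
        -1.47799726e+03],
       [ 0.00000000e+00,  0.00000000e+00,  0.00000000e+00,
         1.00000000e+00]])}
```

View pics/side0.png

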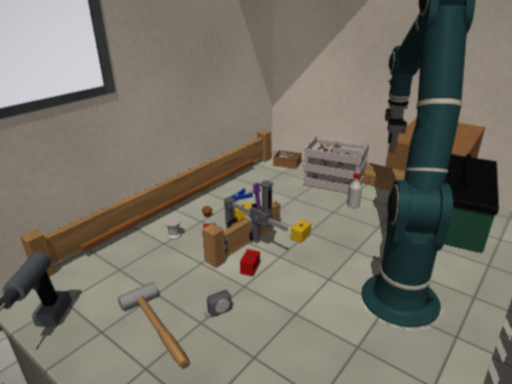

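View pics/top0.png

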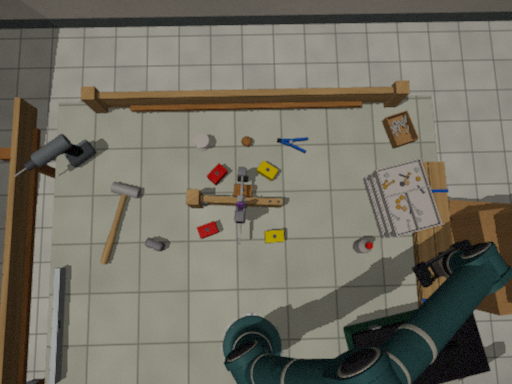

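The side view shows the clamp at about (258,215), with the rail running from (213,245) to (278,210). In the top view the clamp is at (241,200), with the leg post at (193,198). Next I'll take close crops.

```bash
python3 - <<'E'
import cv2
a=cv2.imread("pics/top0.png")[150:255,175:295]; cv2.imwrite("pics/topc.png",cv2.resize(a,None,fx=5.5,fy=5.5,interpolation=cv2.INTER_CUBIC))
a=cv2.imread("pics/side0.png")[170:280,190:320]; cv2.imwrite("pics/sidec.png",cv2.resize(a,None,fx=5.4,fy=5.4,interpolation=cv2.INTER_CUBIC))
E
```

```text
(no output)
```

View pics/topc.png

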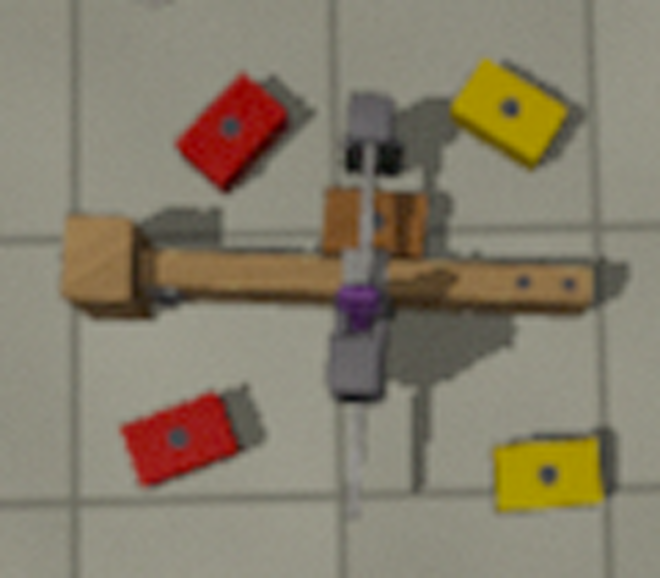

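View pics/sidec.png

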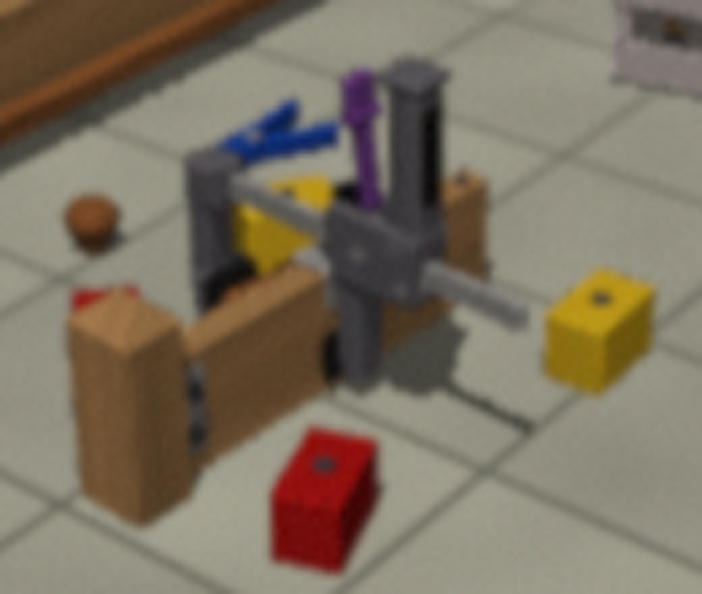

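```bash
cat > h.py <<'E'
import numpy as np
from plant import robot,cams
def ray(n,u,v):
    c=cams.get_calibration(n);K=c["camera_matrix"];T=c["camera_from_world"]
    d=np.array([(u-K[0,2])/K[0,0],-(v-K[1,2])/K[1,1],-1.]);R=T[:3,:3]
    return -R.T@T[:3,3],R.T@d
def plane(n,u,v,z):
    o,d=ray(n,u,v);return o+d*(z-o[2])/d[2]
def tri(p,q):
    o1,d1=ray("top",*p);o2,d2=ray("side",*q)
    A=np.c_[d1,-d2];t=np.linalg.lstsq(A,o2-o1,rcond=None)[0]
    a=o1+d1*t[0];b=o2+d2*t[1];return (a+b)/2,np.linalg.norm(a-b)
def proj(n,P):
    c=cams.get_calibration(n);K=c["camera_matrix"];T=c["camera_from_world"]
    p=T[:3,:3]@np.array(P)+T[:3,3];return K[0,0]*p[0]/-p[2]+K[0,2],K[1,1]*p[1]/p[2]+K[1,2]
E
python3 - <<'E'
from h import *
import cv2
T=lambda x,y:(175+(x+.5)/5.5-.5,150+(y+.5)/5.5-.5)
S=lambda x,y:(190+(x+.5)/5.4-.5,170+(y+.5)/5.4-.5)
for nm,n in(("top",0),("side",1)):
    im=cv2.imread(f"pics/{nm}0.png");h=cv2.cvtColor(im,cv2.COLOR_BGR2HSV)
    m=cv2.inRange(h,(125,90,40),(155,255,255))
    k,l,st,ce=cv2.connectedComponentsWithStats(m)
    for i in range(1,k):
        if st[i,4]>3:print(nm,st[i],ce[i])
for nm,p in dict(railL_lo=(160,287),railR_lo=(590,305),railL_up=(160,250),railR_up=(590,265)).items(): print(nm,plane("top",*T(*p),90).round(1))
for p in((352,515),(367,170)): print("bar",plane("top",*T(*p),122).round(1))
# post top corners z130, cap corners z249
for p in((65,297),(65,217),(130,217),(137,305)): print("post",plane("top",*T(*p),130).round(1))
print("viol",tri(T(358,300),S(361,98)))
for p in((332,393),(382,393),(335,330),(384,330)): print("cap",plane("top",*T(*p),249).round(1))
for p in((388,70),(418,85),(447,75),(415,58)): print("capS",plane("side",*S(*p),249).round(1))
for p in((325,190),(425,195),(322,250)): print("block",plane("top",*T(*p),50).round(1))
E
```

```text
top [237 202   7   8  43] [240.04651163 204.90697674]
side [254 183   6  26  92] [256.67391304 194.43478261]
railL_lo [523.6 162.7  90. ]
railR_lo [ 504.9 -121.1   90. ]
railL_up [548.3 162.6  90. ]
railR_up [ 531.6 -122.    90. ]
bar [370.3  38.  122. ]
bar [593.2  23.9 122. ]
post [513.5 219.1 130. ]
post [565.4 219.2 130. ]
post [564.5 177.3 130. ]
post [507.2 173.1 130. ]
viol (array([496.22974709,  29.23046711, 217.39923552]), np.float64(0.44659800086903984))
cap [438.2  44.9 249. ]
cap [437.5  15.7 249. ]
cap [475.2  42.5 249. ]
cap [474.5  13.7 249. ]
capS [467.2  39.7 249. ]
capS [441.5  44.8 249. ]
capS [435.8  24.3 249. ]
capS [464.1  17.5 249. ]
block [593.   54.2  50. ]
block [587.9 -14.1  50. ]
block [551.6  56.9  50. ]
```

Candidates for what I want:
- **Trigger:** the only violet object, at side (257,188) and top (240,205).
- **Block:** the brown one between the rail and the far jaw, at top (243,190).
- **Look-alikes:** red at top (217,174) and (208,229), yellow at (268,170) and (275,236). I'll leave these alone.

Both crops confirm the choice. The clamp origin is about (529,26), with a yaw of about -3.6°. The squeeze point is about (472.5,29.5,205). Now I'll raise the tool and move over it.

Call:
step_arm(motion=[[0,0,-60,0,1],[35,-37,-75,-8,1],[75,-80,-75,-18,1],[115,-123,-75,-28,1],[155,-165,-75,-38,1],[195,-208,-75,-48,1],[235,-251,-75,-56,1],[270,-288,-75,-59.8,1]], squeeze=9)

```text
time: 1.1
eef_pos: [403.5, -200.8, 289.5]
orientation: [0.728, 0.686, -0.0, 0.0]
contact_force: [0.9, 0.4, 0.2]
grip_width: 91.8
```

```bash
cat >> h.py <<'E'
from scipy.spatial.transform import Rotation as Ro
def to(P,ang=-3.6):
    s=robot.observe();R=Ro.from_quat(s["orientation"]).as_matrix()
    d=R.T@(np.array(P)-s["eef_pos"]);y=np.degrees(np.arctan2(R[1,1],R[0,1]))
    print("t",round(s["time"],2),"pos",s["eef_pos"].round(1),"shift",d.round(1),"y ang",y.round(2),"roll",round(y-ang,2),"tilt",R[:,2].round(3),"F",s["contact_force"].round(1),"w",round(s["grip_width"],1),"q",np.round(s["joints"],2))
E
python3 -c "
from h import *
to([472.5,29.5,289])"
```

```text
t 1.1 pos [ 403.5 -200.8  289.5] shift [234.   55.1   0.4] y ang -3.43 roll 0.17 tilt [-0. -0. -1.] F [0.9 0.4 0.2] w 91.8 q [ 0.77  0.07 -0.4   1.95  0.03  1.12  0.3 ]
```

Call:
step_arm(motion=[[50,12,0,0,1],[110,26,0,0,1],[170,40,0,0,1],[215,51,0,0,1],[234,55,0,0,1],[234,55,0,0,1]])

```text
time: 1.85
eef_pos: [472.9, 28.4, 289.3]
orientation: [0.728, 0.686, -0.0, -0.0]
contact_force: [-0.5, -0.3, 0.2]
grip_width: 91.7
```

```bash
python3 - <<'E'
from h import *
import cv2
to([472.5,29.5,289])
for n in("side","top"):
    im=cams.capture(n)[:,:,::-1]; c=im[130:260,190:330] if n=="side" else im[130:240,180:300]
    cv2.imwrite(f"pics/{n}1.png",cv2.resize(c,None,fx=4.5,fy=4.5,interpolation=cv2.INTER_CUBIC))
E
```

```text
t 1.85 pos [472.9  28.4 289.3] shift [ 1.1 -0.5  0.3] y ang -3.44 roll 0.16 tilt [-0.001  0.    -1.   ] F [-0.5 -0.3  0.2] w 91.7 q [ 0.44  0.14 -0.62  1.9   0.09  1.13 -0.27]
```

View pics/side1.png

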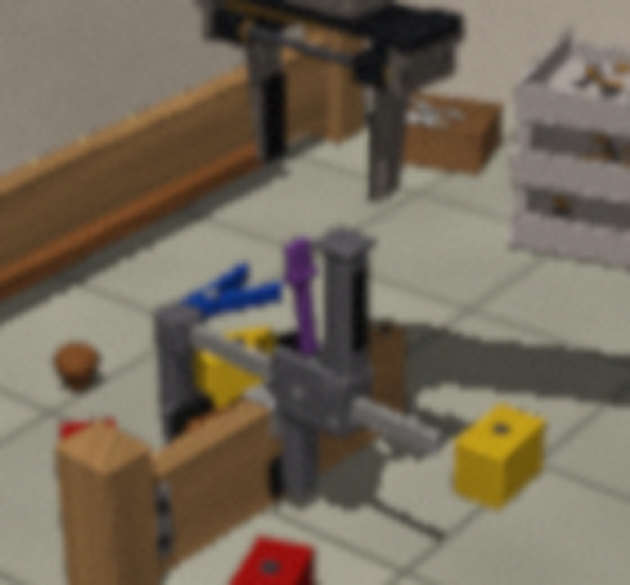

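View pics/top1.png

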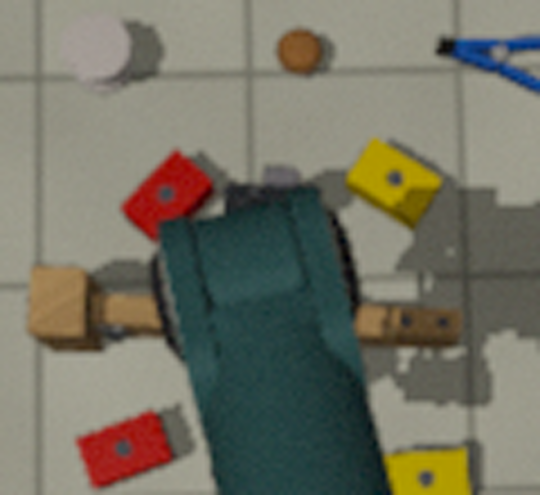

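The side crop shows the fingers above the clamp, with tips at about (272,160) and (382,195). The trigger (300,255) and the grip (345,250) are below and between them, so I'll descend straight down.

Call:
step_arm(motion=[[1,-0.5,20,0,1],[1,-0.5,40,0,1],[1,-0.5,60,0,1],[1,-0.5,80,0,1],[1,-0.5,95,0,1],[1,-0.5,102,0,1],[1,-0.5,102,0,1]])

```text
time: 2.82
eef_pos: [472.6, 27.8, 187.4]
orientation: [0.729, 0.684, -0.0, -0.0]
contact_force: [0.1, -0.3, 0.1]
grip_width: 92.0
```

```bash
python3 - <<'E'
from h import *
import cv2
to([472.5,29.5,187])
for n in("side",):
    im=cams.capture(n)[:,:,::-1]; c=im[130:260,190:330] if n=="side" else im[130:240,180:300]
    cv2.imwrite(f"pics/{n}2.png",cv2.resize(c,None,fx=4.5,fy=4.5,interpolation=cv2.INTER_CUBIC))
E
```

```text
t 2.83 pos [472.6  27.8 187.4] shift [ 1.7 -0.2  0.4] y ang -3.65 roll -0.05 tilt [-0. -0. -1.] F [ 0.1 -0.3  0.1] w 92.0 q [ 0.4   0.27 -0.6   2.02  0.19  0.91 -0.37]
```

View pics/side2.png

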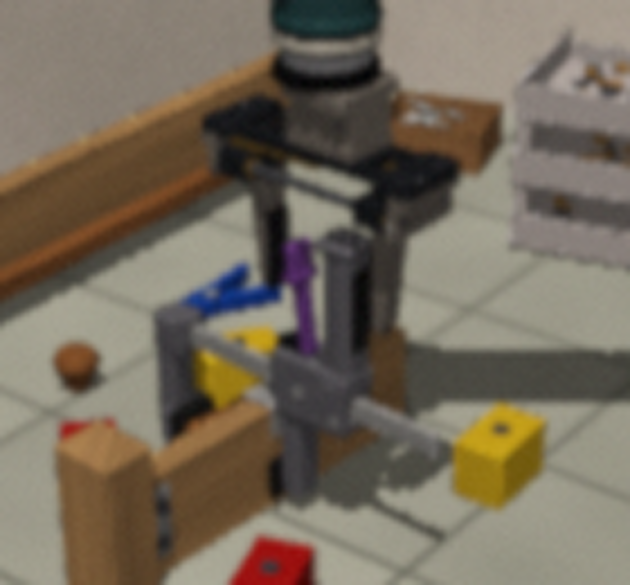

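Call:
step_arm(motion=[[1.7,0,0,0,0.7],[1.7,0,0,0,0.55],[1.7,0,0,0,0.5],[1.7,0,0,0,0.45],[1.7,0,0,0,0.45]], squeeze=3)

```text
time: 3.5
eef_pos: [471.1, 29.9, 187.4]
orientation: [0.729, 0.684, -0.001, -0.001]
contact_force: [-6.3, 0.5, 4.2]
grip_width: 67.7
```

```bash
python3 -c "
from h import *
to([472.5,29.5,187])"
```

```text
t 3.5 pos [471.1  29.9 187.4] shift [-0.4  1.5  0.4] y ang -3.61 roll -0.01 tilt [-0.004 -0.001 -1.   ] F [-6.3  0.5  4.2] w 67.7 q [ 0.39  0.27 -0.6   2.02  0.19  0.91 -0.37]
```

The force of -6 N along x shows the back finger is touching the grip first, so the tool sits slightly too far +x. I'll shift it to -x.

Call:
step_arm(motion=[[0,-2.5,0,0,0.45],[0,-2.5,0,0,0.4],[0,-2.5,0,0,0.35],[0,-2.5,0,0,0.35]], squeeze=3)

```text
time: 4.0
eef_pos: [470.5, 30.0, 187.6]
orientation: [0.729, 0.684, 0.0, 0.0]
contact_force: [-0.8, 0.6, 0.5]
grip_width: 66.0
```

```bash
python3 -c "
from h import *
to([472.5,29.5,187])"
```

```text
t 4.0 pos [470.5  30.  187.6] shift [-0.4  2.1  0.6] y ang -3.63 roll -0.03 tilt [ 0.  0. -1.] F [-0.8  0.6  0.5] w 66.0 q [ 0.4   0.26 -0.6   2.02  0.19  0.91 -0.37]
```

Call:
step_arm(motion=[[0,-1,0,0,0.3],[0,-3,0,0,0.22],[0,-5,0,0,0.14],[0,-7,0,0,0.05],[0,-9,0,0,-0.02],[0,-10,0,0,-0.06],[0,-10,0,0,-0.06]], squeeze=7)

```text
time: 4.88
eef_pos: [460.2, 30.6, 187.6]
orientation: [0.729, 0.684, -0.0, -0.0]
contact_force: [-3.8, 2.0, 2.8]
grip_width: 45.5
```

```bash
python3 -c "
from h import *
to([472.5,29.5,187])"
```

```text
t 4.88 pos [460.2  30.6 187.6] shift [-0.4 12.4  0.6] y ang -3.63 roll -0.03 tilt [-0. -0. -1.] F [-3.8  2.   2.8] w 45.5 q [ 0.4   0.25 -0.61  2.04  0.18  0.9  -0.37]
```

Call:
step_arm(motion=[[0,3.5,0,0,0.15],[0,7,0,0,0.3],[0,10,0,0,0.48],[0,10,0,0,0.48]])

```text
time: 5.38
eef_pos: [471.3, 29.6, 187.5]
orientation: [0.729, 0.684, 0.001, 0.0]
contact_force: [0.2, -0.7, 0.2]
grip_width: 67.9
```

```bash
python3 - <<'E'
from h import *
import cv2
to([470.5,30,187])
im=cams.capture("side")[:,:,::-1]; cv2.imwrite("pics/side3f.png",im)
a=cv2.imread("pics/side0.png")[195:240,215:300]
c=im[195:240,215:300]
cv2.imwrite("pics/side3.png",cv2.resize(cv2.vconcat([a,c]),None,fx=6.5,fy=6.5,interpolation=cv2.INTER_CUBIC))
E
```

```text
t 5.38 pos [471.3  29.6 187.5] shift [ 0.3 -0.8  0.5] y ang -3.64 roll -0.04 tilt [ 0.001  0.    -1.   ] F [ 0.2 -0.7  0.2] w 67.9 q [ 0.4   0.27 -0.6   2.02  0.19  0.91 -0.37]
```

View pics/side3.png

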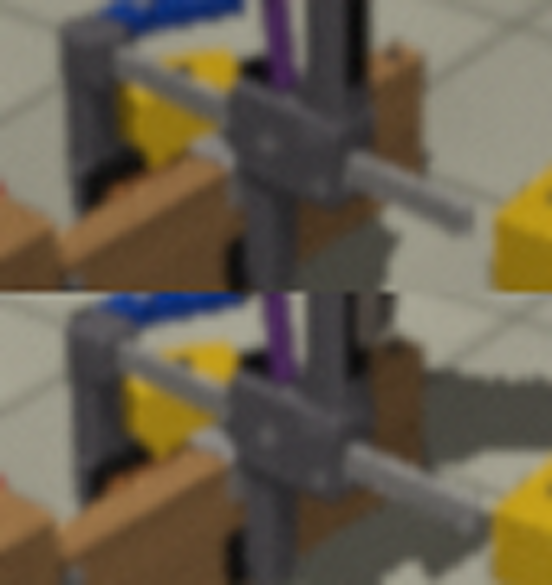

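The lower frame shows that the jaw at about (95,340) and the bar tail at about (470,515) have moved towards -x, by about one stroke. The trigger pumps the bar as it should. Pump 2 next.

Call:
step_arm(motion=[[0,-2,0,0,0.3],[0,-5,0,0,0.18],[0,-8,0,0,0.06],[0,-10.3,0,0,-0.04],[0,-10.5,0,0,-0.06],[0,-10.5,0,0,-0.06]])

```text
time: 6.18
eef_pos: [459.7, 30.3, 187.6]
orientation: [0.729, 0.684, -0.0, 0.0]
contact_force: [-3.3, -2.6, 2.4]
grip_width: 44.1
```

Call:
step_arm(motion=[[0,3.5,0,0,0.15],[0,7,0,0,0.3],[0,10.5,0,0,0.48],[0,10.5,0,0,0.48]])

```text
time: 6.68
eef_pos: [470.8, 30.4, 187.5]
orientation: [0.729, 0.684, 0.0, -0.0]
contact_force: [-0.3, -0.6, -0.7]
grip_width: 68.2
```

Call:
step_arm(motion=[[0,-2,0,0,0.3],[0,-5,0,0,0.18],[0,-8,0,0,0.06],[0,-10.3,0,0,-0.04],[0,-10.5,0,0,-0.06],[0,-10.5,0,0,-0.06]])

```text
time: 7.42
eef_pos: [459.7, 31.0, 187.6]
orientation: [0.729, 0.684, 0.0, -0.0]
contact_force: [-1.9, 3.9, 1.4]
grip_width: 44.6
```

```bash
python3 - <<'E'
from h import *
import cv2
to([460,30.5,187])
im=cams.capture("side")[:,:,::-1]; cv2.imwrite("pics/side4f.png",im)
a=cv2.imread("pics/side3f.png")[195:240,215:300]
c=im[195:240,215:300]
cv2.imwrite("pics/side4.png",cv2.resize(cv2.vconcat([a,c]),None,fx=6.5,fy=6.5,interpolation=cv2.INTER_CUBIC))
E
```

```text
t 7.42 pos [459.7  31.  187.6] shift [-0.5  0.3  0.6] y ang -3.62 roll -0.02 tilt [-0.  0. -1.] F [-1.9  3.9  1.4] w 44.6 q [ 0.4   0.25 -0.61  2.04  0.18  0.9  -0.37]
```

View pics/side4.png

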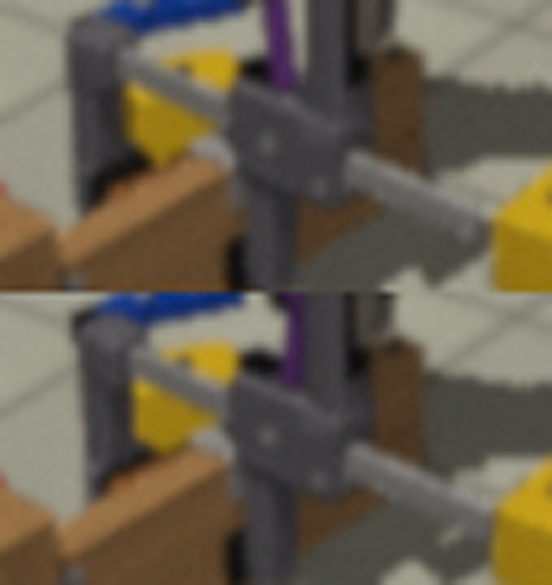

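The jaw has come further in, to about (105,345), and the pad is now close to the block. There is still no stall: the width reads 44.6, which is the full stop. Continuing.

Call:
step_arm(motion=[[0,3.5,0,0,0.15],[0,7,0,0,0.3],[0,10.5,0,0,0.48],[0,10.5,0,0,0.48]])

```text
time: 7.98
eef_pos: [470.7, 29.1, 187.4]
orientation: [0.729, 0.684, -0.0, 0.0]
contact_force: [-0.4, 0.1, 0.6]
grip_width: 67.9
```

Call:
step_arm(motion=[[0,-2,0,0,0.3],[0,-4,0,0,0.22],[0,-6,0,0,0.14],[0,-8,0,0,0.05],[0,-10,0,0,-0.03],[0,-10.5,0,0,-0.06],[0,-10.5,0,0,-0.06]])

```text
time: 8.85
eef_pos: [459.8, 30.0, 187.5]
orientation: [0.729, 0.684, -0.0, 0.0]
contact_force: [-1.6, -4.8, 1.5]
grip_width: 44.8
```

```bash
python3 - <<'E'
from h import *
import cv2
to([460,30.5,187])
im=cams.capture("side")[:,:,::-1]; cv2.imwrite("pics/side5f.png",im)
a=cv2.imread("pics/side4f.png")[195:240,215:300]
c=im[195:240,215:300]
cv2.imwrite("pics/side5.png",cv2.resize(cv2.vconcat([a,c]),None,fx=6.5,fy=6.5,interpolation=cv2.INTER_CUBIC))
E
```

```text
t 8.85 pos [459.8  30.  187.5] shift [0.5 0.2 0.5] y ang -3.65 roll -0.05 tilt [-0.    -0.001 -1.   ] F [-1.6 -4.8  1.5] w 44.8 q [ 0.4   0.25 -0.61  2.04  0.18  0.9  -0.37]
```

View pics/side5.png

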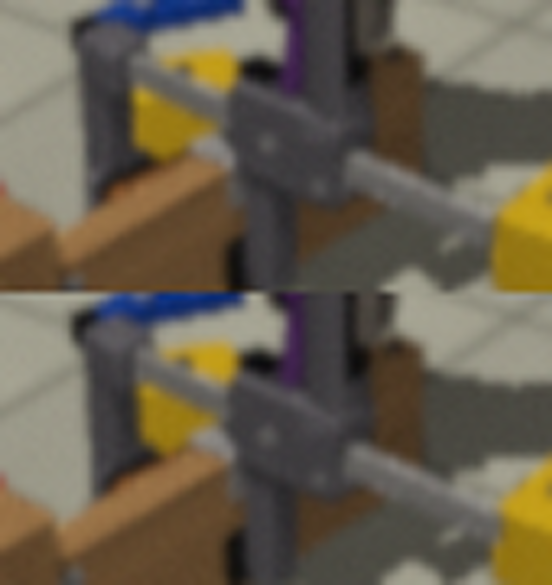

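The jaw is now at about (112,350) and the block is starting to slide towards the rail. I'll keep pumping and watch for a stall.

Call:
step_arm(motion=[[0,3.5,0,0,0.15],[0,7,0,0,0.3],[0,10.5,0,0,0.48],[0,10.5,0,0,0.48]])

```text
time: 9.4
eef_pos: [470.9, 30.8, 187.6]
orientation: [0.729, 0.685, 0.001, -0.0]
contact_force: [0.0, -0.5, -0.9]
grip_width: 67.7
```

Call:
step_arm(motion=[[0,-2,0,0,0.3],[0,-4,0,0,0.22],[0,-6,0,0,0.14],[0,-7,0,0,0.1],[0,-7,0,0,0.1]])

```text
time: 10.02
eef_pos: [462.9, 31.2, 187.7]
orientation: [0.729, 0.685, 0.0, -0.0]
contact_force: [-5.0, 5.2, 3.7]
grip_width: 50.6
```

Call:
step_arm(motion=[[0,-1.5,0,0,0.04],[0,-2.5,0,0,0],[0,-3.5,0,0,-0.05],[0,-3.5,0,0,-0.06]])

```text
time: 10.52
eef_pos: [459.9, 31.4, 187.7]
orientation: [0.729, 0.684, 0.001, -0.0]
contact_force: [-2.2, 4.7, 0.8]
grip_width: 44.9
```

```bash
python3 - <<'E'
from h import *
import cv2
to([460,30.5,187])
im=cams.capture("side")[:,:,::-1]; cv2.imwrite("pics/side6f.png",im)
a=cv2.imread("pics/side5f.png")[195:240,215:300]
c=im[195:240,215:300]
cv2.imwrite("pics/side6.png",cv2.resize(cv2.vconcat([a,c]),None,fx=6.5,fy=6.5,interpolation=cv2.INTER_CUBIC))
E
```

```text
t 10.53 pos [459.9  31.4 187.7] shift [-0.9  0.2  0.7] y ang -3.61 roll -0.01 tilt [ 0.001  0.001 -1.   ] F [-2.2  4.7  0.8] w 44.9 q [ 0.4   0.25 -0.61  2.04  0.18  0.9  -0.37]
```

View pics/side6.png

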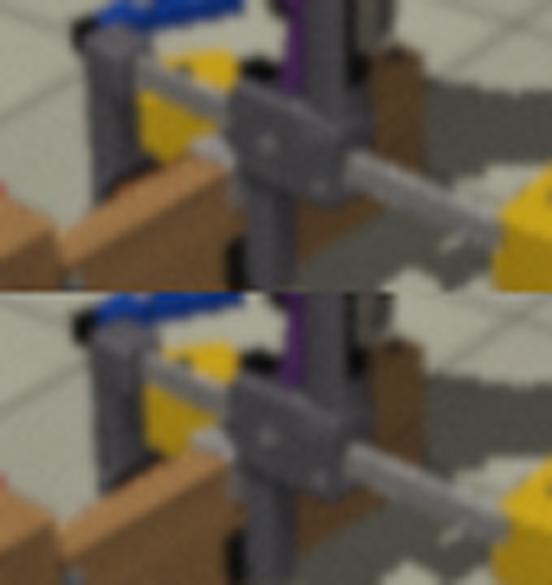

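The jaw is at about (118,345) and only a thin sliver of the block shows above the rail. There is no stall yet, so the next pump goes in small steps.

Call:
step_arm(motion=[[0,3.5,0,0,0.15],[0,7,0,0,0.3],[0,10.5,0,0,0.48],[0,10.5,0,0,0.48]])

```text
time: 11.08
eef_pos: [470.6, 29.0, 187.4]
orientation: [0.729, 0.684, -0.0, 0.0]
contact_force: [-0.1, 0.6, -0.5]
grip_width: 67.7
```

Call:
step_arm(motion=[[0,-1,0,0,0.38],[0,-2,0,0,0.32],[0,-3,0,0,0.27],[0,-3.5,0,0,0.25],[0,-3.5,0,0,0.25]])

```text
time: 11.7
eef_pos: [466.1, 29.5, 187.4]
orientation: [0.729, 0.684, -0.001, -0.0]
contact_force: [-4.7, -3.8, 1.9]
grip_width: 57.4
```

Call:
step_arm(motion=[[0,-1.5,0,0,0.18],[0,-3,0,0,0.12],[0,-3.5,0,0,0.1],[0,-3.5,0,0,0.1]])

```text
time: 12.2
eef_pos: [462.7, 29.6, 187.5]
orientation: [0.729, 0.684, -0.001, 0.0]
contact_force: [-3.8, -3.7, 2.7]
grip_width: 50.6
```

Call:
step_arm(motion=[[0,-1.5,0,0,0.04],[0,-2.5,0,0,0],[0,-3.2,0,0,-0.05],[0,-3.2,0,0,-0.06]])

```text
time: 12.7
eef_pos: [460.4, 29.9, 187.5]
orientation: [0.729, 0.684, -0.0, 0.0]
contact_force: [-1.7, -5.1, -1.0]
grip_width: 45.9
```

```bash
python3 - <<'E'
from h import *
import cv2
to([460,30.5,187])
im=cams.capture("side")[:,:,::-1]; cv2.imwrite("pics/side7f.png",im)
a=cv2.imread("pics/side6f.png")[195:240,215:300]
c=im[195:240,215:300]
cv2.imwrite("pics/side7.png",cv2.resize(cv2.vconcat([a,c]),None,fx=6.5,fy=6.5,interpolation=cv2.INTER_CUBIC))
t=cams.capture("top")[:,:,::-1][150:255,175:295]; cv2.imwrite("pics/top7.png",cv2.resize(t,None,fx=5.5,fy=5.5,interpolation=cv2.INTER_CUBIC))
E
```

```text
t 12.7 pos [460.4  29.9 187.5] shift [ 0.6 -0.4  0.5] y ang -3.66 roll -0.06 tilt [ 0.001 -0.001 -1.   ] F [-1.7 -5.1 -1. ] w 45.9 q [ 0.4   0.25 -0.61  2.04  0.18  0.9  -0.37]
```

View pics/side7.png

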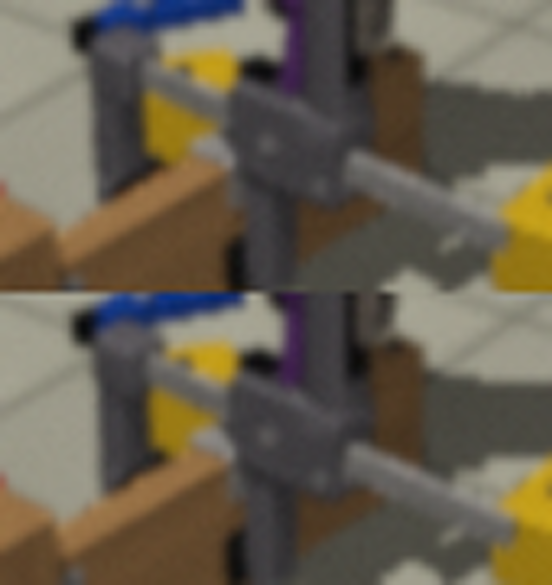

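View pics/top7.png

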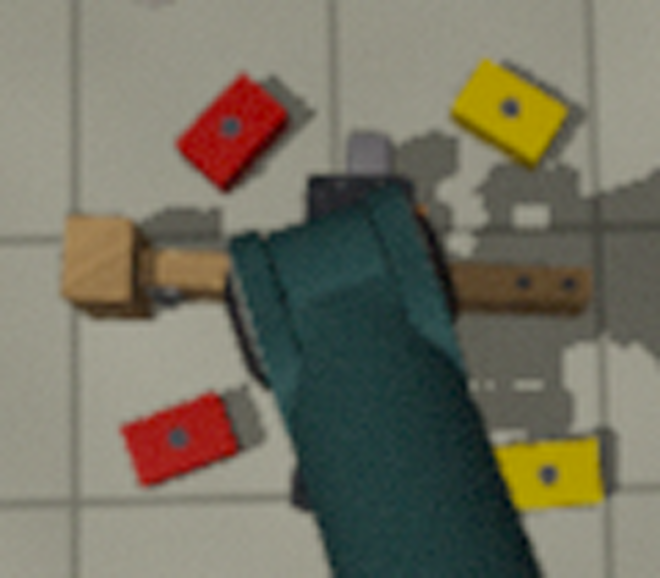

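The jaw has moved about 24 mm from its start: its far edge in the top crop went from row 92 to 130. The width of 45.9 hints at some resistance. One more careful pump at the same low squeeze, where the force limit keeps the pad to about 12 N.

Call:
step_arm(motion=[[0,3.5,0,0,0.15],[0,7,0,0,0.3],[0,10.2,0,0,0.48],[0,10.2,0,0,0.48]])

```text
time: 13.3
eef_pos: [471.0, 30.9, 187.7]
orientation: [0.729, 0.685, 0.001, -0.0]
contact_force: [0.1, 0.4, 1.1]
grip_width: 68.0
```

Call:
step_arm(motion=[[0,-1,0,0,0.38],[0,-2,0,0,0.34],[0,-2.5,0,0,0.3],[0,-2.5,0,0,0.3]])

```text
time: 13.8
eef_pos: [467.8, 30.9, 187.7]
orientation: [0.729, 0.685, 0.0, -0.0]
contact_force: [-2.9, 4.7, 1.6]
grip_width: 60.8
```

Call:
step_arm(motion=[[0,-1,0,0,0.26],[0,-1.5,0,0,0.23],[0,-2,0,0,0.2],[0,-2,0,0,0.2]])

```text
time: 14.3
eef_pos: [466.6, 31.0, 187.9]
orientation: [0.729, 0.685, 0.001, 0.0]
contact_force: [-1.1, 5.2, 1.2]
grip_width: 57.8
```

Call:
step_arm(motion=[[0,0,0,0,0.15],[0,0,0,0,0.1],[0,0,0,0,0.1],[0,0,0,0,0.1]])

```text
time: 14.8
eef_pos: [466.5, 30.9, 187.9]
orientation: [0.729, 0.684, 0.001, 0.0]
contact_force: [-1.4, 5.2, 0.8]
grip_width: 57.9
```

```bash
python3 -c "
from h import *
to([472.5,29.5,187])"
```

```text
t 14.8 pos [466.5  30.9 187.9] shift [-1.   6.   0.9] y ang -3.61 roll -0.01 tilt [ 0.002  0.001 -1.   ] F [-1.4  5.2  0.8] w 57.9 q [ 0.4   0.26 -0.61  2.03  0.18  0.9  -0.37]
```

It stalled at width 57.9 under 7 N, so the block is against the rail with about 10–12 N on the pad. Raising the squeeze to 8.5 should give about 18 N. I'll track the width, since 1 mm of pad is about 4.3 mm of trigger.

Call:
step_arm(motion=[[0,-0.5,0,0,0.1],[0,-1,0,0,0.1],[0,-1.3,0,0,0.1],[0,-1.3,0,0,0.1],[0,-1.3,0,0,0.1],[0,-1.3,0,0,0.1]], squeeze=8.5)

```text
time: 15.55
eef_pos: [465.0, 31.0, 187.9]
orientation: [0.729, 0.684, 0.001, 0.0]
contact_force: [-1.4, 4.7, 3.1]
grip_width: 54.7
```

```bash
python3 - <<'E'
from h import *
import cv2
to([460,30.5,187])
im=cams.capture("side")[:,:,::-1]; cv2.imwrite("pics/side8f.png",im)
a=cv2.imread("pics/side7f.png")[195:240,215:300]
c=im[195:240,215:300]
cv2.imwrite("pics/side8.png",cv2.resize(cv2.vconcat([a,c]),None,fx=6.5,fy=6.5,interpolation=cv2.INTER_CUBIC))
E
```

```text
t 15.55 pos [465.   31.  187.9] shift [-0.8 -5.   0.9] y ang -3.61 roll -0.01 tilt [ 0.001  0.001 -1.   ] F [-1.4  4.7  3.1] w 54.7 q [ 0.4   0.25 -0.61  2.03  0.18  0.9  -0.37]
```

View pics/side8.png

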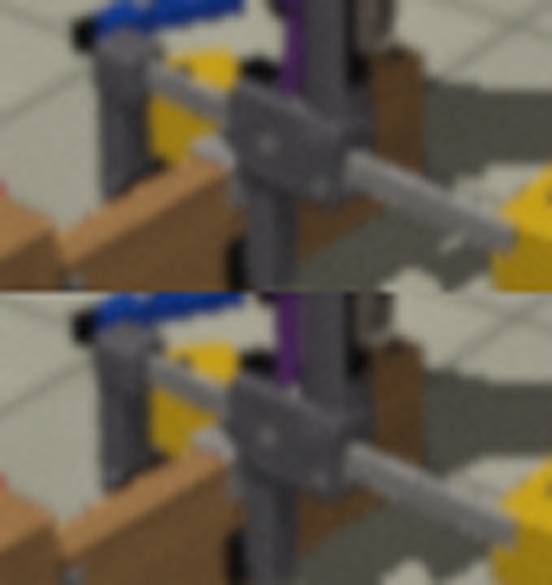

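The width went from 57.9 to 54.7 for 1.5 N more squeeze. That is about 0.75 mm of pad, or 6.7 N, a gain of about 4.5, which matches the description. The side crop shows the jaw at (125,345) unchanged apart from a slight tightening. I'll check that it holds steady, then hand in.

Call:
step_arm(motion=[[0,0,0,0,0.1],[0,0,0,0,0.1],[0,0,0,0,0.1],[0,0,0,0,0.1],[0,0,0,0,0.1],[0,0,0,0,0.1]])

```text
time: 16.35
eef_pos: [465.0, 31.0, 187.9]
orientation: [0.729, 0.684, 0.001, 0.0]
contact_force: [-1.8, 4.8, 2.1]
grip_width: 54.8
```

```bash
python3 -c "
from h import *
to([465,31,188])
print(robot.sign_off())"
```

```text
t 16.35 pos [465.   31.  187.9] shift [-0.  -0.  -0.1] y ang -3.61 roll -0.01 tilt [ 0.001  0.001 -1.   ] F [-1.8  4.8  2.1] w 54.8 q [ 0.4   0.25 -0.61  2.03  0.18  0.9  -0.37]
the job is handed in; nothing more can be done
None
```

I pumped the trigger through six full strokes. On a seventh part stroke it stalled with the block against the rail, and I handed in at 16.35 s, still squeezing at 8.5 N.

- **Last checks:** The trigger stalled at width 57.9 mm under 7 N. Raising the squeeze to 8.5 N brought it to 54.7 mm, and it stayed there (54.8 mm) for 0.75 s. That puts the pad at roughly 18–20 N, worked out from the squeeze and trigger travel rather than measured directly. The wrist force was about 5.5 N at the end.
- **Not confirmed by eye:** In the side view the rail hides the joint, and in the top view the gripper does. That the block is flush rests on the trigger stall and the jaw's travel of about 24 mm. The arm touched only the grip and trigger, apart from a first light 6 N touch on the grip while centring. The surroundings visible in the crops had not moved.

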